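# Roll the adjuster wheel until the cone gap meets the gauge mark

### The job

Set the spacing of the two metal cones on the small aluminium jig: with a fingertip on the knurled adjuster wheel, roll its top towards the cones, stroke by stroke, until the gap has closed so far that the black pointer of the blue carriage stands in line with the red gauge mark, then leave the wheel alone. Do not touch the carriage with its cone or move the red mark, and do not lift or shift the vials, bottle, beaker or marker around the jig.

Things in the scene. Friction and masses are not known exactly. Their poses are not given: they have to be found in the camera images.
- jig: Aluminium jig fixed to the trolley, base 100 (x) x 224 (y) x 12 mm. Origin on the trolley top below the slide; z up, +y along the slide from wheel (y -70 mm) to fixed cone post (y +78 to +96, 72 mm high, cone tip at y +60); -x is the scale side, towards the robot, yaw within 0.35 rad. Beside the wheel: grey cheeks up to z 64 mm at x +-23 mm, steel rack bar at x +24 to +35 mm, top z 67 mm.
- wheel_top (a point): Topmost point of the wheel's rim at mid-width, 84 mm above the trolley; it does not turn with the wheel. The wheel is a knurled dark steel disc, radius 34 mm, width 24 mm, brass hub, axle along the jig's x axis 50 mm above the trolley. The upper rim is free. Axes as the jig's.
- wheel (a joint): Turn of the wheel in rad, 0 at the start; grows as its top moves towards the cones (jig +y). A rack and pinion drives the carriage 10 mm per rad (1 mm of carriage takes 3.4 mm of rim travel). Light friction, 1 to 1.5 N at the rim; it stays where it is left and can be rolled back. A downward push of about 5 N gives enough grip.
- carriage (a joint): Travel of the blue carriage in m, 0 at the start; grows towards the fixed cone (jig +y) as the gap closes, stop at about 0.049. Block 50 x 28 mm, top 57 mm above the trolley (67 mm at the rack bar), its middle at jig y = -18 mm plus this travel, the moving cone on its +y face. Gap between the cone tips: about 49 mm minus this travel.
- gauge (a joint): Position of the red gauge mark in m on the same scale as the carriage's travel: when the carriage's travel equals it, the pointer is in line with the mark. Set at 0.014 to 0.036 and stiff: it is not to be moved.
- pointer (a point): Tip of the carriage's black pointer, 3 mm wide, just above the white scale strip at jig x = -40 mm, 19.5 mm above the trolley. Axes as the jig's.
- mark (a point): Inner end of the red gauge mark, a red bar 3 mm wide with a red tab at the edge of the plate, at jig x = -40.5 mm, 19.5 mm above the trolley. Axes as the jig's; in line means that pointer and mark have the same jig y.
- vial_a: Small clear vial with a blue cap, 12 mm across, 34 mm high, standing in front of the jig; origin at the centre of its underside.
- vial_b: Small clear vial with a green cap, 12 mm across, 34 mm high, standing in front of the jig; origin at the centre of its underside.
- white_bottle: White screw-cap bottle with a blue cap, 58 mm across, 123 mm high, behind the jig; origin at the centre of its underside.
- lab_beaker: Clear beaker, 72 mm across, 90 mm high, behind the jig; origin at the centre of its underside.
- marker: White marker pen with a red cap, 135 mm long, 17 mm thick, lying to the left of the jig; origin under its middle.
- rack: White wire rack full of capped sample tubes, 104 x 145 mm, 138 mm high, fixed behind the jig on the left; origin at the centre of its underside.
- cone_flask: Clear conical flask, 78 mm across, 135 mm high, fixed behind the jig on the right; origin at the centre of its underside.

How it is judged:
By the outcome, as a careful person would: the job done as asked, in the order asked, and still so for the second after the job is handed in, with the robot touching nothing.
It also fails if it takes over 64 s, if anything falls off the work surface, if the arm or the gripper's body presses on something with over 40 N, if the wrist force passes 120 N, or if a joint passes its speed limit or range.

### The arm

A 7-joint arm with a two-finger parallel gripper is mounted at the origin on a cart in front of the work surface, level with it; the furniture and walls round the work are solid. World frame = base frame: x ahead of the robot, y to its left, z up, the work surface at z = 0. Lengths are in mm, angles in degrees, forces in N, time in s.
With the tool pointing down it reaches from about 425 to 950 mm from the base axis. Payload 4.7 kg.
Tool frame: the origin (TCP) lies on the centre line of the jaws, within the pads' length; the fingertips stand 25 mm ahead of it and the grasp point (between the pads) lies 6 mm ahead of it; z points along the fingers, y is the line along which they close (so a half turn about z gives the same grasp; the last joint's range is limited). The gripper opens to 87 mm and grips with 3 to 60 N. Pads are 19 mm wide; open, the fingers measure 117 mm over their backs; the gripper's body (75 mm by 190 mm) begins 51 mm behind the grasp point.
Start: joints at [-76.083, 26.849, -2.785, 87.806, 1.381, 65.374, -4.715], TCP at [181.173, 650.249, 247.573] pointing down, gripper open.
Joint ranges: [-148.3, 148.3], [-19.14, 114.17], [-79.39, 73.82], [5.75, 140.21], [-59.74, 239.74], [12.07, 113.84], [-152.46, 152.46]. Speed limits (degrees/s): [147.25, 147.25, 180, 180, 180, 180, 180].

### API

Orientations are given as [roll, pitch, yaw] about the fixed x, y, z axes, in that order (R = Rz(yaw) Ry(pitch) Rx(roll)).
In Python, from station import * gives the robot as it stands. The module is installed in compiled form; this text tells all that it offers.
- The arm moves only by the tool servo_tool, never from a script. Its argument "steps" is a list of rows, each a list of 7 numbers: the turn, a rotation vector about the tool's x, y, z in rad, then the shift along the tool's x, y, z in m, then the closure, from 0 (fully open) to 1 (shut). In form: [[wx, wy, wz, dx, dy, dz, gripper], ...]. A call has 1 to 12 rows; each row is the pose to reach, as a shift and turn from the pose commanded when the call began, along the tool's axes at that moment; what a row does not reach only later rows make up. A row lasts 1/10 s, in which the tool goes at most 50 mm and 8.59 degrees, less where a joint would pass 70% of its speed; a pose out of reach is approached as far as the arm can. A call with a gripper value outside its range is refused whole. The fingers move at their own pace and stop on an object; "squeeze" is the grip in N (left out, the last holds). Time passes only in rows, so rows that repeat a pose let the fingers close. It gives the time, the measured TCP pose, the force, the opening and the grip force at its end, in the units of the state.
- sense(): the state, without advancing time (a new reading comes with each control period).
- grab_frame(name): name is "scene" or "top" or "wrist"; returns a dict with "pixels" (480x640x3 uint8, red, green, blue), "fx", "fy", "cx", "cy" (pixels), "world_from_camera" (4x4, takes a point from camera to world coordinates); the wrist camera has in their place "T_tool_cam" (4x4, takes a point from camera to tool coordinates, whose origin is the TCP and whose axes are the flange's). Camera axes: x right, y down, z forward; pixel columns grow to the right and rows downward; lengths in mm; the calibration is good to about 2 mm. A picture is of the moment at which its call begins: read the wrist's pose just before it. There is no depth.
- hand_in(): hands the job in; it is judged then, once.
The state is a dict: "clock": time; "joint_positions": joint angles; "joint_vel": joint speeds; "joint_efforts": joint torques, N m; "position": TCP position; "tool_rot": TCP orientation; "force": force on the tool from outside, world axes, zero at the start; "torque": the same for the moment, N m; "gripper_width": opening from 0.0 (shut) to 1.0 (fully open); "grasp_force": force on a finger pad.
Only numpy, scipy, OpenCV 4.12 (cv2) and the standard library are available. Lean on these libraries where they do the work, as an engineer would, in place of code of your own. Each camera call takes 0.05 s, during which the arm holds its last target. There are 200 camera calls.

## Working session

There is one attempt and no reset: what is moved stays moved. The work goes in short steps, Python scripts to look and compute and a tool call to move; the robot and the scene stay as the last step left them, time stands still between calls to the robot, and variables do not carry over. Pictures are saved under pics/ and viewed, at most 10 in all, crops included, and the job is handed in when it is done.

Besides the shell and the picture viewer there is one more tool, called after "Request:" as a command line: name --pt "numbers of a row" for each row, then --argument value for the rest. servo_tool: Moves the arm, as the interface text tells. Its arguments: {"type":"object","properties":{"steps":{"type":"array"},"squeeze":{"type":"number"}},"required":["steps"]}

```bash
mkdir -p pics; cat > h.py <<'E'
from station import *
import numpy as np, cv2
from scipy.spatial.transform import Rotation as R
def save(n,f,crop=None,s=1):
    p=f["pixels"][:,:,::-1]
    if crop: p=p[crop[1]:crop[3],crop[0]:crop[2]]
    cv2.imwrite("pics/"+n,cv2.resize(p,None,fx=s,fy=s,interpolation=cv2.INTER_CUBIC))
def T(f,s=None):
    if "world_from_camera" in f: return np.array(f["world_from_camera"])
    M=np.eye(4);M[:3,:3]=R.from_euler("xyz",s["tool_rot"],degrees=True).as_matrix();M[:3,3]=s["position"]
    return M@np.array(f["T_tool_cam"])
def ray(f,M,u,v,z):
    d=M[:3,:3]@np.array([(u-f["cx"])/f["fx"],(v-f["cy"])/f["fy"],1]);o=M[:3,3]
    return o+d*(z-o[2])/d[2]
def proj(f,M,P):
    q=np.linalg.inv(M)@np.append(P,1);return f["fx"]*q[0]/q[2]+f["cx"],f["fy"]*q[1]/q[2]+f["cy"]
E
python3 - <<'E'
from h import *
s=sense();print(s)
a=grab_frame("scene");b=grab_frame("top")
save("s1.png",a);save("t1.png",b)
for f in(a,b):print(np.round(T(f),2).tolist(),f["fx"],f["cx"],f["cy"])
E
```

```text
{'clock': 0.0, 'joint_positions': array([-76.08375171,  26.89845173,  -2.78306466,  87.87318999,
         1.38202394,  65.37389989,  -4.71615785]), 'joint_vel': array([-0.02318858, -0.04729773, -0.04167846, -0.00775199, -0.02115992,
        0.04366351, -0.10247056]), 'joint_efforts': array([ 5.28152286e-04, -5.07976735e+01, -8.03533942e-02, -2.36155397e+01,
       -6.13430631e-02,  3.78749985e-02,  1.61875137e-04]), 'position': array([181.06447896, 649.70011228, 246.48977892]), 'tool_rot': array([-1.79888192e+02,  5.69321713e-03,  1.64428395e+02]), 'force': array([ 0.23471908,  0.71672915, -0.05532161]), 'torque': array([-0.01020358, -0.01961458, -0.00283378]), 'grasp_force': 0.0, 'gripper_width': 0.9997943856001914}
[[0.79, -0.27, 0.55, 65.14], [-0.61, -0.33, 0.72, -708.19], [-0.01, -0.9, -0.43, 477.31], [0.0, 0.0, 0.0, 1.0]] 478.1103718364437 325.19677839269826 234.45367439596754
[[0.02, -0.98, 0.19, 385.75], [-1.0, -0.02, 0.01, -60.88], [-0.01, -0.19, -0.98, 1112.94], [0.0, 0.0, 0.0, 1.0]] 593.4235905717525 324.1957521115403 242.28475440706742
```

View pics/s1.png

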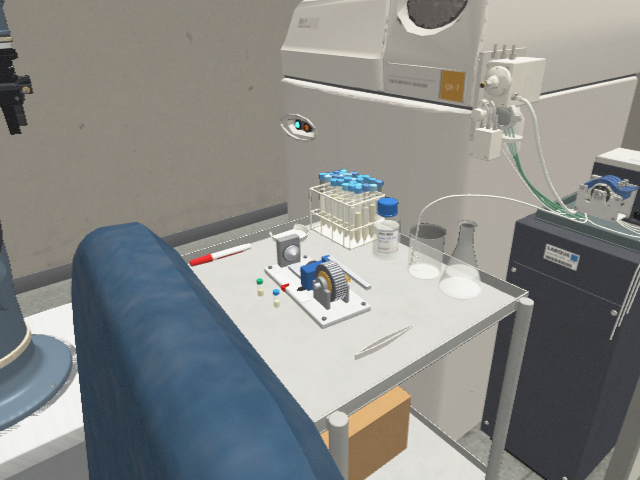

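View pics/t1.png

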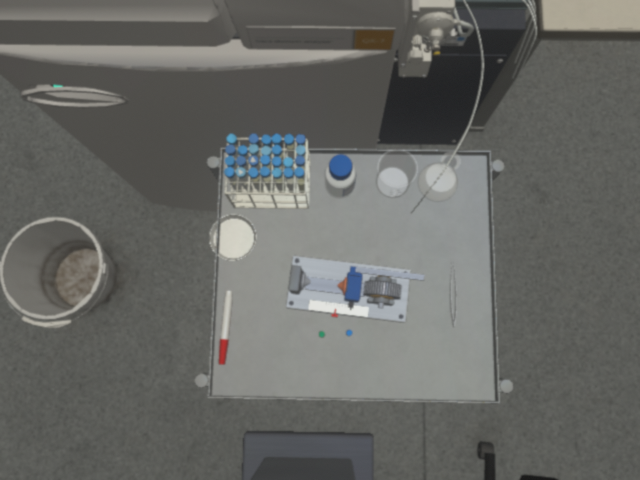

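The scene view shows the jig mid-trolley with the wheel nearest the camera at (330,285). In the top view the jig plate spans (290,258) to (408,320), with the wheel at (382,290), the blue carriage at (353,287) and the red mark at (335,314).

```bash
python3 - <<'E'
from h import *
f=grab_frame("top");M=T(f);save("t2.png",f,(270,245,440,345),4.6)
c=np.array([ray(f,M,u,v,12) for u,v in[(290,258),(410,270),(407,321),(287,308)]])
print(c.round(1)); d=(c[0]+c[3]-c[1]-c[2]); print(np.degrees(np.arctan2(-d[0],d[1])),np.linalg.norm(c[0]-c[1]),np.linalg.norm(c[1]-c[2]),c.mean(0))
print("wheel top",ray(f,M,382,290,70))
print(ray(f,M,335,314,19.5))
E
```

```text
[[ 562.8   18.5   12. ]
 [ 543.7 -206.5   12. ]
 [ 448.9 -200.1   12. ]
 [ 469.1   21.4   12. ]]
-5.027891640217079 225.8369931075041 94.96072955921284 [506.13596899 -91.66109879  12.        ]
wheel top [ 499.05458093 -149.29305487   70.        ]
[459.01822883 -67.49183642  19.5       ]
```

View pics/t2.png

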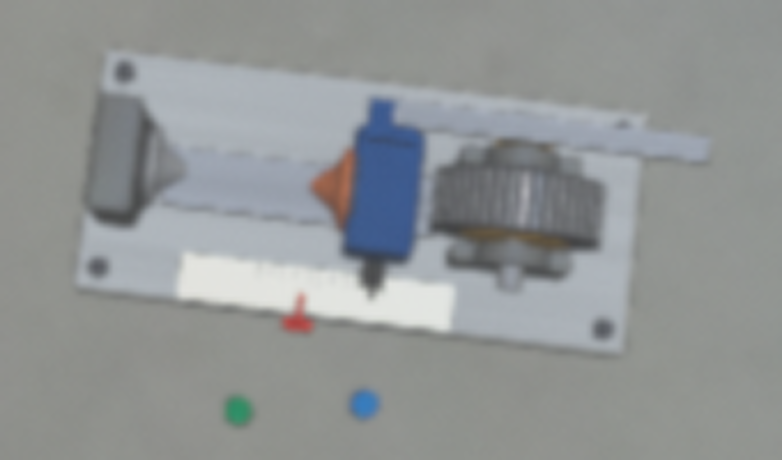

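```bash
cat >> h.py <<'E'
def delta(P,yaw=None,s=None):
    s=s or sense();r=R.from_euler("xyz",s["tool_rot"],degrees=True)
    w=(r.inv()*R.from_euler("xyz",[180,0,yaw],degrees=True)).as_rotvec() if yaw is not None else np.zeros(3)
    return np.r_[w,r.inv().apply(np.array(P)-s["position"])/1000].round(4)
E
python3 - <<'E'
from h import *
for p in[(400,420,280),(480,150,260),(490,-110,240)]:print(delta(p,175))
f=grab_frame("wrist");print(np.round(f["T_tool_cam"],2).tolist(),f["fx"],f["cx"],f["cy"])
E
```

```text
[-1.500e-03 -1.000e-04 -1.845e-01 -2.726e-01 -1.627e-01 -3.300e-02]
[-1.500e-03 -1.000e-04 -1.845e-01 -4.221e-01 -4.013e-01 -1.260e-02]
[-1.500e-03 -1.000e-04 -1.845e-01 -5.015e-01 -6.490e-01  7.700e-03]
[[0.0, -0.97, -0.24, 66.93], [1.0, 0.0, 0.0, -0.1], [-0.0, -0.24, 0.97, -136.79], [0.0, 0.0, 0.0, 1.0]] 394.9629243627153 316.79352135364314 238.80290338395
```

Request:
servo_tool --pt "0 0 -0.184 -0.27 -0.16 -0.033 1" --pt "0 0 -0.184 -0.27 -0.16 -0.033 1" --pt "0 0 -0.184 -0.27 -0.16 -0.033 1" --pt "0 0 -0.184 -0.27 -0.16 -0.033 1" --pt "0 0 -0.184 -0.27 -0.16 -0.033 1" --pt "0 0 -0.184 -0.27 -0.16 -0.033 1" --pt "0 0 -0.184 -0.42 -0.4 -0.013 1" --pt "0 0 -0.184 -0.42 -0.4 -0.013 1" --pt "0 0 -0.184 -0.42 -0.4 -0.013 1" --pt "0 0 -0.184 -0.42 -0.4 -0.013 1" --pt "0 0 -0.184 -0.42 -0.4 -0.013 1" --pt "0 0 -0.184 -0.42 -0.4 -0.013 1"

```text
clock: 1.4
position: [478.6, 149.8, 260.6]
tool_rot: [180.0, 0.0, 174.9]
force: [0.8, 1.1, -0.4]
gripper_width: 0.033
grasp_force: 0.0
```

```bash
python3 - <<'E'
from h import *
s=sense();print(s["clock"],s["position"],s["tool_rot"],s["force"]);print(delta((490,-110,240),175,s))
E
```

```text
1.4 [478.61667752 149.84573203 260.56811861] [1.79986578e+02 2.24412867e-02 1.74943991e+02] [ 0.79663378  1.07137944 -0.39135724]
[ 2.000e-04  4.000e-04 -1.000e-03 -3.420e-02 -2.578e-01  2.050e-02]
```

Request:
servo_tool --pt "0 0 0 -0.034 -0.258 0.02 1" --pt "0 0 0 -0.034 -0.258 0.02 1" --pt "0 0 0 -0.034 -0.258 0.02 1" --pt "0 0 0 -0.034 -0.258 0.02 1" --pt "0 0 0 -0.034 -0.258 0.02 1" --pt "0 0 0 -0.034 -0.258 0.02 1" --pt "0 0 0 -0.034 -0.258 0.02 1" --pt "0 0 0 -0.034 -0.258 0.02 1"

```text
clock: 2.2
position: [489.7, -106.4, 240.4]
tool_rot: [179.9, -0.0, 175.1]
force: [-0.3, 1.4, -0.1]
gripper_width: 0.008
grasp_force: 0.0
```

```bash
python3 - <<'E'
from h import *
s=sense();f=grab_frame("wrist");save("w1.png",f);print(s["clock"],s["position"],s["tool_rot"],s["force"])
import pickle;pickle.dump((s,f),open("w1.pkl","wb"))
E
```

```text
2.2 [ 489.71249148 -106.37398824  240.39145746] [ 1.79942436e+02 -2.21553144e-02  1.75050480e+02] [-0.27948352  1.37884023 -0.10477127]
```

View pics/w1.png

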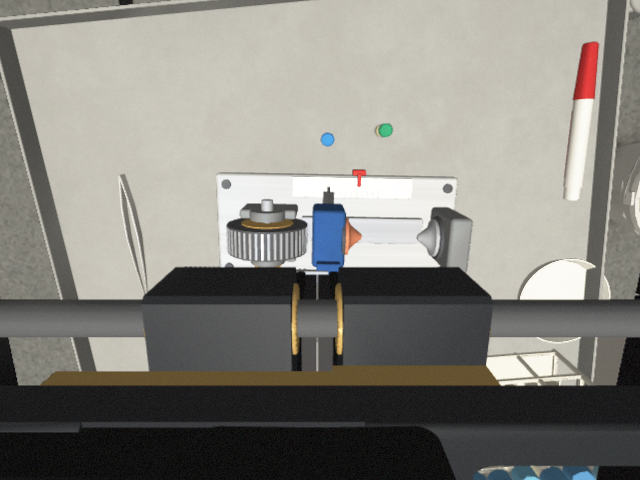

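The wrist view is square to the jig. The plate's near corners are at (218,174) and (457,178), the wheel spans u 227–308, the pointer tip is near (328,188) and the mark near (359,178).

```bash
python3 - <<'E'
from h import *
import pickle
s,f=pickle.load(open("w1.pkl","rb"));M=T(f,s)
a=ray(f,M,218,174,12);b=ray(f,M,457,178,12);d=(b-a);print(a,b,np.linalg.norm(d));yaw=np.arctan2(-d[0],d[1]);print(np.degrees(yaw))
ex=np.array([np.cos(yaw),np.sin(yaw),0]);ey=np.array([-np.sin(yaw),np.cos(yaw),0])
m=(a+b)/2+50*ex;m[2]=0;print("origin",m)
J=lambda u,v,z:((ray(f,M,u,v,z)-m)@ex,(ray(f,M,u,v,z)-m)@ey)
for n,u,v,z in[("ptr",328,188,19.5),("mark",359,183,19.5),("screw",226,184,12),("screw2",448,188,12),("wheel mid",267.5,240,80),("hub",267,204,50),("post tip",420,238,50),("block l",313,210,57),("block r",344,210,57)]:print(n,np.round(J(u,v,z),1))
for P in[(0,-70,84),(12,-70,84),(-12,-70,84)]:print(proj(f,M,m+P[0]*ex+P[1]*ey+[0,0,P[2]]))
for y in(-104,-36):print(proj(f,M,m+y*ey+[0,0,50]))
t=s["position"]+R.from_euler("xyz",s["tool_rot"],degrees=True).apply([0,0,25]);print("tip px",proj(f,M,t))
hsv=cv2.cvtColor(f["pixels"],cv2.COLOR_RGB2HSV)
r=((hsv[...,0]<8)|(hsv[...,0]>172))&(hsv[...,1]>130)&(hsv[...,2]>70);r[:,450:]=0
k=f["pixels"].max(2)<60
for v in range(168,196):print(v,np.flatnonzero(r[v,340:380])+340, np.flatnonzero(k[v,318:342])+318)
E
```

```text
[ 446.0378132  -192.99431238   12.        ] [468.34410674  25.09249775  12.        ] 219.22460510996075
-5.840002090875276
origin [506.93145557 -89.03845064   0.        ]
ptr [-39.8  -8.9]
mark [-44.7  19. ]
screw [ -41.  -102.7]
screw2 [-40.7 102.2]
wheel mid [ -5.8 -56.8]
hub [-29.2 -60.5]
post tip [-2.  69.8]
block l [-26.  -21.9]
block r [-26.4   3.5]
(np.float64(249.8228437947231), np.float64(248.3698337890919))
(np.float64(250.20383511596856), np.float64(263.2443550065143))
(np.float64(249.4344430987839), np.float64(233.20603852540145))
(np.float64(216.43854878073876), np.float64(237.07563277612425))
(np.float64(296.1617760993456), np.float64(238.34214403325402))
tip px (np.float64(316.51011865000845), np.float64(296.58642536907604))
168 [] []
169 [] []
170 [353 354 355 356 357 358 359 360 361 362 363 364] []
171 [353 354 355 356 357 358 359 360 361 362 363 364 365] []
172 [353 354 355 356 357 358 359 360 361 362 363 364 365] []
173 [353 354 355 356 357 358 359 360 361 362 363 364 365] []
174 [353 354 355 356 357 358 359 360 361 362 363 364 365] []
175 [357 358 359 360 361 362 363 364] []
176 [358 359 360] []
177 [358 359 360] []
178 [358 359 360] []
179 [358 359 360] []
180 [358 359 360] []
181 [358 359 360] []
182 [358 359 360] []
183 [358 359 360] []
184 [358 359 360] []
185 [358 359 360] []
186 [359] []
187 [] []
188 [] []
189 [] []
190 [] []
191 [] []
192 [] []
193 [] []
194 [] []
195 [] []
```

```bash
python3 - <<'E'
from h import *
s=sense();print(delta((499.6,-161.2,119),174.2,s))
E
```

```text
[ 0.001  -0.0003  0.0164 -0.0144 -0.0546  0.1214]
```

Request:
servo_tool --pt "0.001 0 0.0164 -0.0144 -0.0546 0.05 1" --pt "0.001 0 0.0164 -0.0144 -0.0546 0.05 1" --pt "0.001 0 0.0164 -0.0144 -0.0546 0.09 1" --pt "0.001 0 0.0164 -0.0144 -0.0546 0.1214 1" --pt "0.001 0 0.0164 -0.0144 -0.0546 0.1214 1" --pt "0.001 0 0.0164 -0.0144 -0.0546 0.1214 1"

```text
clock: 2.85
position: [499.8, -162.0, 119.4]
tool_rot: [-180.0, -0.0, 174.2]
force: [-0.5, -0.2, 0.4]
gripper_width: 0.004
grasp_force: 0.0
```

```bash
python3 - <<'E'
from h import *
s=sense();f=grab_frame("wrist");save("w2.png",f);print(s["clock"],s["position"],s["tool_rot"],s["force"])
M=T(f,s);r=R.from_euler("xyz",s["tool_rot"],degrees=True)
print(proj(f,M,s["position"]+r.apply([0,0,25])),proj(f,M,[500.8,-149.3,84]))
E
```

```text
2.85 [ 499.77080152 -161.96926328  119.40924898] [-1.79976402e+02 -2.04345969e-02  1.74179022e+02] [-0.52144166 -0.1761791   0.38289849]
(np.float64(316.5272414436352), np.float64(296.58717326251264)) (np.float64(343.95369611902595), np.float64(287.451350610771))
```

View pics/w2.png

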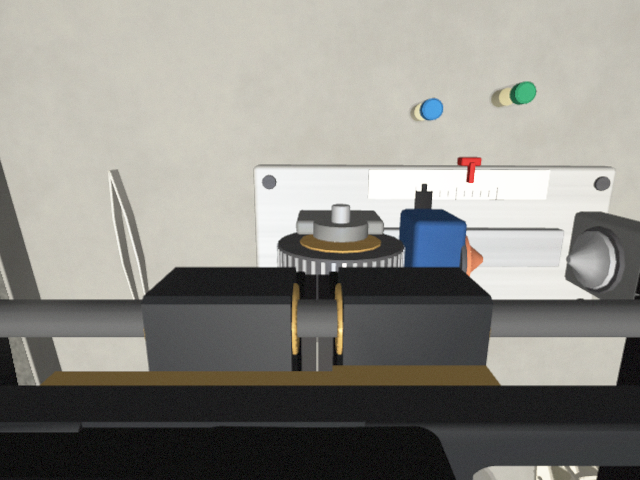

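The pointer at (424,188) and the mark at (471,178) stay visible here, and the wheel hub at u≈341 matches the prediction. I'll descend to contact.

Request:
servo_tool --pt "0 0 0 0 0 0.007 1" --pt "0 0 0 0 0 0.008 1" --pt "0 0 0 0 0 0.009 1" --pt "0 0 0 0 0 0.009 1"

```text
clock: 3.3
position: [499.3, -163.5, 110.4]
tool_rot: [-179.9, 0.0, 174.0]
force: [0.7, -0.8, -0.1]
gripper_width: 0.005
grasp_force: 0.0
```

Request:
servo_tool --pt "0 0 0 0 0 0.001 1" --pt "0 0 0 0 0 0.001 1"

```text
clock: 3.5
position: [499.2, -163.5, 109.1]
tool_rot: [-179.9, 0.0, 174.0]
force: [0.8, -0.3, -0.1]
gripper_width: 0.004
grasp_force: 0.0
```

Request:
servo_tool --pt "0 0 0 0 0 0.001 1" --pt "0 0 0 0 0 0.001 1"

```text
clock: 3.7
position: [499.3, -163.7, 108.5]
tool_rot: [-179.9, 0.0, 174.0]
force: [-1.2, 0.1, 3.6]
gripper_width: 0.005
grasp_force: 1.7
```

Request:
servo_tool --pt "0 0 0 0 0 0.0008 1" --pt "0 0 0 0 0.003 0.0008 1" --pt "0 0 0 0 0.006 0.0008 1" --pt "0 0 0 0 0.01 0.0008 1"

```text
clock: 4.1
position: [500.4, -155.7, 109.0]
tool_rot: [-179.8, 0.1, 173.9]
force: [-5.3, -1.1, 16.2]
gripper_width: 0.004
grasp_force: 8.3
```

Request:
servo_tool --pt "0 0 0 0 0.004 0 1" --pt "0 0 0 0 0.008 0 1" --pt "0 0 0 0 0.012 0 1" --pt "0 0 0 0 0.016 0 1" --pt "0 0 0 0 0.016 0 1"

```text
clock: 4.6
position: [502.4, -137.1, 108.1]
tool_rot: [-180.0, 0.1, 174.1]
force: [-1.2, 1.2, 8.0]
gripper_width: 0.001
grasp_force: 4.1
```

```bash
cat >> h.py <<'E'
def look(n,crop=(300,140,560,240)):
    s=sense();f=grab_frame("wrist");M=T(f,s);p=f["pixels"]
    hsv=cv2.cvtColor(p,cv2.COLOR_RGB2HSV)
    r=((hsv[...,0]<8)|(hsv[...,0]>172))&(hsv[...,1]>130)&(hsv[...,2]>70)
    k=p.max(2)<60
    save(n,f,crop,3);return s,f,M,r,k
E
python3 - <<'E'
from h import *
s,f,M,r,k=look("w3.png")
print(s["clock"],s["position"],s["tool_rot"],s["force"])
for v in range(160,200,2):print(v,np.flatnonzero(r[v,380:540])+380,np.flatnonzero(k[v,380:540])+380)
E
```

```text
4.6 [ 502.39887547 -137.10223763  108.14228009] [-1.79988360e+02  5.90914106e-02  1.74056776e+02] [-1.24999518  1.17143291  8.01389589]
160 [422 423 424 425 426 427 428 429 430 431 432 433 434 435 436 437 438 439
 440 441 442 443 444] []
162 [422 423 424 425 426 427 428 429 430 431 432 433 434 435 436 437 438 439
 440 441 442 443 444] []
164 [422 423 424 425 426 427 428 429 430 431 432 433 434 435 436 437 438 439
 440 441 442 443 444] []
166 [427 428 430 431 432 433 434 435 436 437 438 439 442] []
168 [432 433 434 435 436 437] []
170 [432 433 434 435 436 437] []
172 [432 433 434 435 436 437] []
174 [431 432 433 434 435 436 437] []
176 [431 432 433 434 435 436 437] []
178 [431 432 433 434 435 436] []
180 [431 432 433 434 435 436] []
182 [431 432 433 434 435 436] []
184 [] []
186 [] [401]
188 [] []
190 [] [401]
192 [] [401]
194 [] [393 394 396 397 400 401 402 403 404 405 406 407]
196 [] [401 404 405 406 407]
198 [] [405 406 407]
```

View pics/w3.png

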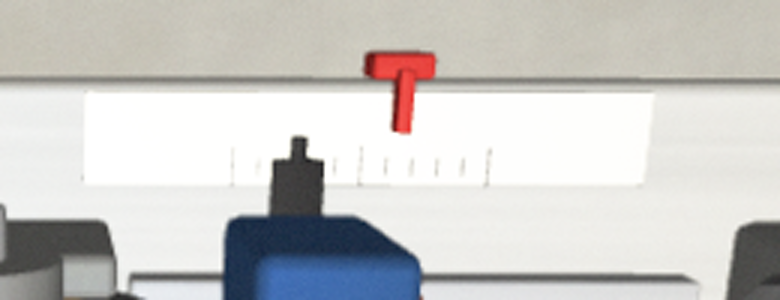

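The crop shows the pointer tip at u≈400 and the mark at u≈434, so the carriage is moving the right way.

```bash
cat >> h.py <<'E'
def gap(f,M,s):
    # pointer: dark tip columns on the white strip; mark: red bar; both at z 19.5
    p=f["pixels"];hsv=cv2.cvtColor(p,cv2.COLOR_RGB2HSV)
    r=((hsv[...,0]<8)|(hsv[...,0]>172))&(hsv[...,1]>130)&(hsv[...,2]>70)
    yaw=np.radians(-5.84);ex=np.array([np.cos(yaw),np.sin(yaw),0]);ey=np.array([-np.sin(yaw),np.cos(yaw),0])
    m=np.array([507.87,-79.9,0])
    def row(jx,mask,lo=-30,hi=40,w=6):
        a=proj(f,M,m+jx*ex+lo*ey+[0,0,19.5]);b=proj(f,M,m+jx*ex+hi*ey+[0,0,19.5])
        u=np.arange(int(a[0]),min(639,int(b[0])));v=np.interp(u,[a[0],b[0]],[a[1],b[1]]).round().astype(int)
        return u,v,mask(u,v)
    out={}
    for n,xs,wf in(("mark",(-45,-44,-43,-42),lambda u,v:r[v,u]*1.0),("ptr",(-39,-38.5,-38,-37.5),lambda u,v:np.clip(130-p[v,u].astype(float).max(1),0,70))):
        l=[]
        for jx in xs:
            u,v,w=row(jx,wf)
            if w.sum()==0: continue
            c=u[w>0]; l.append([(ray(f,M,(w*u).sum()/w.sum(),(w*v).sum()/w.sum(),19.5)-m)@ey,len(c),c.min(),c.max(),v[0]])
        out[n]=np.round(l,1)
    return out
E
python3 - <<'E'
from h import *
import pickle
s,f,M,r,k=look("w4.png")
print(gap(f,M,s))
s,f=pickle.load(open("w1.pkl","rb"));print(gap(f,T(f,s),s))
E
```

```text
{'mark': array([[  8.8,   6. , 431. , 436. , 178. ],
       [  8.9,   6. , 431. , 436. , 180. ],
       [  9. ,   6. , 431. , 436. , 182. ]]), 'ptr': array([[-10.3,   5. , 397. , 401. , 189. ],
       [-10.4,   5. , 397. , 401. , 190. ],
       [-10.3,   5. , 397. , 401. , 191. ],
       [-10.3,   5. , 397. , 401. , 191. ]])}
{'mark': array([[  9.8,   3. , 358. , 360. , 182. ],
       [  9.8,   3. , 358. , 360. , 183. ],
       [  9.9,   3. , 358. , 360. , 184. ],
       [  9.9,   1. , 359. , 359. , 185. ]]), 'ptr': array([[-17.5,   2. , 328. , 329. , 189. ],
       [-17.5,   2. , 328. , 329. , 189. ],
       [-17.5,   2. , 328. , 329. , 190. ],
       [-17.5,   2. , 328. , 329. , 190. ]])}
```

Request:
servo_tool --pt "0 0 0 0 0 -0.01 1" --pt "0 0 0 0 -0.012 -0.01 1" --pt "0 0 0 0 -0.025 -0.01 1" --pt "0 0 0 0 -0.025 -0.01 1" --pt "0 0 0 0 -0.025 -0.003 1" --pt "0 0 0 0 -0.025 0 1" --pt "0 0 0 0 -0.025 0 1"

```text
clock: 5.4
position: [499.2, -163.9, 108.1]
tool_rot: [-179.9, 0.0, 174.0]
force: [-4.0, -2.6, 11.1]
gripper_width: 0.004
grasp_force: 5.9
```

Request:
servo_tool --pt "0 0 0 0 0.004 0 1" --pt "0 0 0 0 0.008 0 1" --pt "0 0 0 0 0.012 0 1" --pt "0 0 0 0 0.016 0 1" --pt "0 0 0 0 0.02 0 1" --pt "0 0 0 0 0.024 0 1" --pt "0 0 0 0 0.027 0 1" --pt "0 0 0 0 0.027 0 1"

```text
clock: 6.2
position: [502.6, -134.2, 107.9]
tool_rot: [180.0, 0.0, 174.1]
force: [-1.9, 1.8, 9.9]
gripper_width: 0.005
grasp_force: 5.3
```

```bash
python3 - <<'E'
from h import *
s,f,M,r,k=look("w5.png")
print(s["position"],gap(f,M,s))
E
```

```text
[ 502.62230525 -134.23936347  107.91719231] {'mark': array([[  8.9,   6. , 426. , 431. , 179. ],
       [  8.9,   6. , 426. , 431. , 180. ],
       [  9. ,   6. , 426. , 431. , 182. ],
       [  9.3,   3. , 428. , 430. , 184. ]]), 'ptr': array([[ -1.7,   5. , 407. , 411. , 189. ],
       [ -1.6,   5. , 407. , 411. , 190. ],
       [ -1.7,   5. , 407. , 411. , 191. ],
       [ -1.7,   5. , 407. , 411. , 192. ]])}
```

Request:
servo_tool --pt "0 0 0 0 0 -0.01 1" --pt "0 0 0 0 -0.012 -0.01 1" --pt "0 0 0 0 -0.025 -0.01 1" --pt "0 0 0 0 -0.025 -0.01 1" --pt "0 0 0 0 -0.025 -0.003 1" --pt "0 0 0 0 -0.025 0 1" --pt "0 0 0 0 -0.025 0 1"

```text
clock: 6.95
position: [499.4, -162.0, 108.1]
tool_rot: [-179.9, 0.0, 174.0]
force: [-3.4, -2.4, 11.0]
gripper_width: 0.006
grasp_force: 5.8
```

Request:
servo_tool --pt "0 0 0 0 0.004 0 1" --pt "0 0 0 0 0.008 0 1" --pt "0 0 0 0 0.012 0 1" --pt "0 0 0 0 0.016 0 1" --pt "0 0 0 0 0.02 0 1" --pt "0 0 0 0 0.022 0 1" --pt "0 0 0 0 0.022 0 1"

```text
clock: 7.65
position: [502.1, -137.4, 108.1]
tool_rot: [180.0, -0.0, 174.1]
force: [-2.5, 2.4, 13.0]
gripper_width: 0.007
grasp_force: 6.3
```

```bash
python3 - <<'E'
from h import *
s,f,M,r,k=look("w6.png")
print(s["position"],gap(f,M,s))
E
```

```text
[ 502.13225018 -137.41904871  108.09479589] {'mark': array([[  9.1,   6. , 432. , 437. , 179. ],
       [  8.9,   7. , 431. , 437. , 181. ],
       [  9. ,   7. , 431. , 437. , 182. ],
       [  9.1,   5. , 432. , 436. , 184. ]]), 'ptr': array([[  5.3,   5. , 425. , 429. , 189. ],
       [  5.3,   5. , 425. , 429. , 190. ],
       [  5.3,   5. , 425. , 429. , 191. ],
       [  5.4,   5. , 425. , 429. , 192. ]])}
```

Request:
servo_tool --pt "0 0 0 0 0 -0.01 1" --pt "0 0 0 0 -0.01 -0.01 1" --pt "0 0 0 0 -0.02 -0.01 1" --pt "0 0 0 0 -0.02 -0.01 1" --pt "0 0 0 0 -0.02 -0.003 1" --pt "0 0 0 0 -0.02 0 1" --pt "0 0 0 0 -0.02 0 1"

```text
clock: 8.4
position: [499.8, -160.1, 108.5]
tool_rot: [-179.9, 0.0, 174.0]
force: [-4.1, -2.2, 13.6]
gripper_width: 0.006
grasp_force: 7.2
```

Request:
servo_tool --pt "0 0 0 0 0.003 0 1" --pt "0 0 0 0 0.006 0 1" --pt "0 0 0 0 0.009 0 1" --pt "0 0 0 0 0.009 0 1" --pt "0 0 0 0 0.009 0 1" --pt "0 0 0 0 0.009 0 1"

```text
clock: 9.0
position: [500.8, -150.0, 109.1]
tool_rot: [-180.0, 0.0, 174.0]
force: [-6.1, 0.2, 20.4]
gripper_width: 0.003
grasp_force: 10.2
```

```bash
python3 - <<'E'
from h import *
s,f,M,r,k=look("w7.png",(380,140,500,230))
print(s["position"],gap(f,M,s))
E
```

```text
[ 500.8343178  -149.99465142  109.1151833 ] {'mark': array([[  8.9,   7. , 453. , 459. , 179. ],
       [  8.7,   6. , 453. , 458. , 180. ],
       [  8.8,   6. , 453. , 458. , 182. ]]), 'ptr': array([[  8. ,   6. , 451. , 456. , 189. ],
       [  7.9,   6. , 451. , 456. , 190. ],
       [  8. ,   6. , 451. , 456. , 191. ],
       [  8. ,   6. , 451. , 456. , 192. ]])}
```

Request:
servo_tool --pt "0 0 0 0 0 -0.015 1" --pt "0 0 0 0 0 -0.015 1" --pt "0 0 0 0 0.04 -0.015 1" --pt "0 0 0 0 0.078 -0.015 1" --pt "0 0 0 0 0.078 -0.015 1" --pt "0 0 0 0 0.078 -0.015 1" --pt "0 0 0 0 0.078 -0.015 1"

```text
clock: 9.75
position: [508.3, -72.8, 121.6]
tool_rot: [-179.9, -0.1, 174.0]
force: [0.8, -0.8, -0.4]
gripper_width: 0.008
grasp_force: 0.0
```

```bash
python3 - <<'E'
from h import *
s,f,M,r,k=look("w8.png",(260,150,380,240))
save("w8.png",f,(260,150,380,240),6)
print(s["position"],gap(f,M,s))
p=f["pixels"].astype(int)
for v in range(176,196): print(v,p[v,308:330,1].tolist())
E
```

```text
[508.26352099 -72.81337589 121.57722967] {'mark': array([[ 10.,   4., 320., 323., 178.],
       [ 10.,   4., 320., 323., 179.],
       [ 10.,   4., 320., 323., 181.]]), 'ptr': array([[  8.8,   4. , 318. , 321. , 188. ],
       [  8.8,   4. , 318. , 321. , 189. ],
       [  8.9,   4. , 318. , 321. , 189. ],
       [  8.9,   4. , 318. , 321. , 190. ]])}
176 [255, 255, 255, 255, 255, 255, 255, 255, 255, 255, 250, 165, 93, 88, 81, 112, 252, 255, 255, 255, 255, 255]
177 [255, 255, 255, 255, 255, 255, 255, 255, 255, 255, 250, 166, 94, 90, 85, 109, 252, 255, 255, 255, 255, 255]
178 [255, 255, 255, 255, 255, 255, 255, 255, 255, 255, 250, 165, 92, 89, 82, 113, 252, 255, 255, 255, 255, 255]
179 [255, 255, 255, 255, 255, 255, 255, 255, 255, 255, 250, 168, 97, 90, 83, 111, 252, 255, 255, 255, 255, 255]
180 [255, 255, 255, 255, 255, 255, 255, 255, 255, 255, 250, 167, 96, 91, 81, 111, 252, 255, 255, 255, 255, 255]
181 [255, 255, 255, 255, 255, 255, 255, 255, 255, 255, 250, 168, 94, 89, 84, 110, 252, 255, 255, 255, 255, 255]
182 [255, 255, 255, 255, 255, 255, 255, 255, 255, 255, 249, 168, 95, 93, 8
[... 757 characters left out ...]
 255, 207, 80, 85, 78, 57, 252, 255, 255, 255, 255, 255, 255, 255]
190 [255, 255, 240, 253, 255, 255, 255, 255, 255, 207, 82, 83, 77, 57, 252, 255, 255, 255, 253, 254, 255, 255]
191 [255, 255, 240, 228, 236, 234, 235, 232, 234, 150, 82, 86, 78, 52, 209, 234, 234, 234, 210, 236, 254, 255]
192 [255, 255, 240, 163, 122, 112, 117, 118, 116, 91, 82, 81, 74, 61, 101, 117, 114, 116, 105, 176, 253, 255]
193 [255, 255, 240, 160, 96, 82, 80, 78, 81, 80, 82, 80, 77, 76, 76, 75, 77, 76, 82, 124, 252, 255]
194 [255, 255, 240, 157, 101, 85, 86, 85, 85, 84, 84, 81, 82, 80, 83, 79, 85, 79, 81, 149, 253, 255]
195 [255, 255, 240, 156, 105, 87, 83, 84, 86, 85, 85, 85, 85, 83, 80, 86, 84, 79, 81, 165, 253, 255]
```

View pics/w8.png

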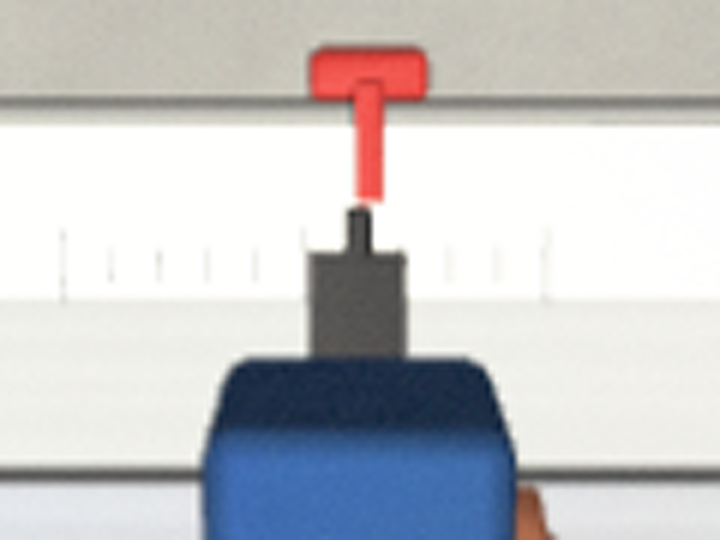

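Seen from directly overhead, the mark's centre is at u≈321.2 and the pointer's at 319.4. That leaves about 1.1 mm, or 3.7 mm of rim travel.

Request:
servo_tool --pt "0 0 0 0 -0.04 0 1" --pt "0 0 0 0 -0.08 0 1" --pt "0 0 0 0 -0.08 0 1" --pt "0 0 0 0 -0.08 0 1" --pt "0 0 0 0 -0.08 0 1" --pt "0 0 0 0 -0.08 0.01 1" --pt "0 0 0 0 -0.08 0.0143 1" --pt "0 0 0 0 -0.08 0.0143 1" --pt "0 0 0 0 -0.08 0.0143 1"

```text
clock: 10.7
position: [500.7, -150.7, 109.2]
tool_rot: [180.0, -0.0, 174.1]
force: [-4.8, 0.3, 15.8]
gripper_width: 0.004
grasp_force: 7.8
```

Request:
servo_tool --pt "0 0 0 0 0.001 0 1" --pt "0 0 0 0 0.002 0 1" --pt "0 0 0 0 0.003 0 1" --pt "0 0 0 0 0.0037 0 1" --pt "0 0 0 0 0.0037 0 1" --pt "0 0 0 0 0.0037 0 1" --pt "0 0 0 0 0.0037 0 1"

```text
clock: 11.4
position: [501.0, -147.8, 109.2]
tool_rot: [-180.0, 0.0, 174.1]
force: [-4.1, -0.1, 15.2]
gripper_width: 0.004
grasp_force: 7.6
```

Request:
servo_tool --pt "0 0 0 0 0 -0.0143 1" --pt "0 0 0 0 0 -0.0143 1" --pt "0 0 0 0 0.04 -0.0143 1" --pt "0 0 0 0 0.0763 -0.0143 1" --pt "0 0 0 0 0.0763 -0.0143 1" --pt "0 0 0 0 0.0763 -0.0143 1" --pt "0 0 0 0 0.0763 -0.0143 1"

```text
clock: 12.1
position: [508.3, -72.6, 121.7]
tool_rot: [-179.9, -0.0, 174.0]
force: [-0.1, -0.5, 0.5]
gripper_width: 0.005
grasp_force: 0.0
```

```bash
python3 - <<'E'
from h import *
s,f,M,r,k=look("w9.png")
save("w9.png",f,(260,150,380,240),6)
print(s["position"],s["force"],gap(f,M,s))
p=f["pixels"].astype(int)
for v in range(176,194,2): print(v,p[v,308:332,1].tolist())
E
```

```text
[508.33451114 -72.60758626 121.6838882 ] [-0.05257564 -0.54730443  0.50806759] {'mark': array([[  9.9,   3. , 320. , 322. , 178. ],
       [  9.9,   3. , 320. , 322. , 179. ],
       [  9.9,   3. , 320. , 322. , 181. ]]), 'ptr': array([[  9.5,   4. , 319. , 322. , 188. ],
       [  9.5,   4. , 319. , 322. , 188. ],
       [  9.5,   4. , 319. , 322. , 189. ],
       [  9.5,   4. , 319. , 322. , 190. ]])}
176 [255, 255, 255, 255, 255, 255, 255, 255, 255, 255, 236, 132, 93, 85, 80, 160, 253, 255, 255, 255, 255, 255, 255, 255]
178 [255, 255, 255, 255, 255, 255, 255, 255, 255, 255, 234, 134, 92, 87, 82, 157, 253, 255, 255, 255, 255, 255, 255, 255]
180 [255, 255, 255, 255, 255, 255, 255, 255, 255, 255, 236, 134, 95, 87, 82, 158, 253, 255, 255, 255, 255, 255, 255, 255]
182 [255, 255, 255, 255, 255, 255, 255, 255, 255, 255, 235, 136, 100, 90, 83, 214, 254, 255, 255, 255, 255, 255, 255, 255]
184 [255, 255, 255, 255, 255, 255, 255, 255, 255, 253, 205, 127, 110, 111, 167, 253, 255, 255, 255, 255, 255, 255, 255, 255]
186 [255, 255, 255, 255, 255, 255, 255, 255, 255, 250, 162, 84, 81, 78, 106, 252, 255, 255, 255, 255, 255, 255, 255, 255]
188 [255, 254, 248, 254, 255, 255, 255, 255, 255, 250, 163, 85, 81, 78, 101, 252, 255, 255, 255, 255, 255, 255, 255, 255]
190 [255, 254, 243, 254, 255, 255, 255, 255, 255, 251, 162, 85, 85, 73, 102, 252, 255, 255, 254, 255, 255, 255, 255, 255]
192 [255, 254, 244, 254, 218, 91, 82, 85, 83, 84, 82, 81, 80, 72, 62, 76, 78, 81, 70, 76, 215, 254, 255, 255]
```

View pics/w9.png

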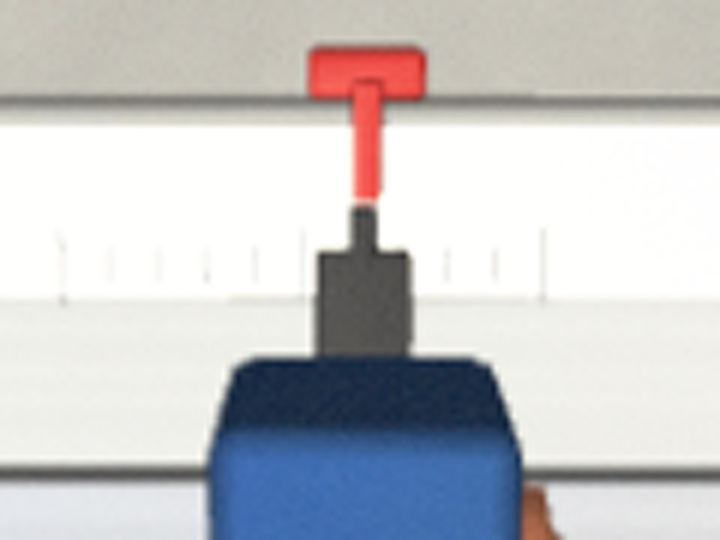

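Remaining error is about 0.45 mm. I'll make one small trimming stroke.

Request:
servo_tool --pt "0 0 0 0 -0.04 0 1" --pt "0 0 0 0 -0.078 0 1" --pt "0 0 0 0 -0.078 0 1" --pt "0 0 0 0 -0.078 0 1" --pt "0 0 0 0 -0.078 0 1" --pt "0 0 0 0 -0.078 0.01 1" --pt "0 0 0 0 -0.078 0.0143 1" --pt "0 0 0 0 -0.078 0.0143 1" --pt "0 0 0 0 -0.078 0.0143 1"

```text
clock: 13.05
position: [500.9, -148.8, 109.2]
tool_rot: [180.0, -0.0, 174.1]
force: [-3.6, 0.8, 16.4]
gripper_width: 0.003
grasp_force: 7.9
```

Request:
servo_tool --pt "0 0 0 0 0.0008 0 1" --pt "0 0 0 0 0.0016 0 1" --pt "0 0 0 0 0.0023 0 1" --pt "0 0 0 0 0.0023 0 1" --pt "0 0 0 0 0.0023 0 1" --pt "0 0 0 0 0.0023 0 1"

```text
clock: 13.65
position: [501.0, -147.2, 109.2]
tool_rot: [-180.0, 0.0, 174.1]
force: [-4.7, -0.8, 15.6]
gripper_width: 0.005
grasp_force: 7.5
```

Request:
servo_tool --pt "0 0 0 0 0 -0.0143 1" --pt "0 0 0 0 0 -0.0143 1" --pt "0 0 0 0 0.04 -0.0143 1" --pt "0 0 0 0 0.0757 -0.0143 1" --pt "0 0 0 0 0.0757 -0.0143 1" --pt "0 0 0 0 0.0757 -0.0143 1" --pt "0 0 0 0 0.0757 -0.0143 1"

```text
clock: 14.35
position: [508.3, -72.6, 121.7]
tool_rot: [-179.9, -0.0, 174.0]
force: [0.6, -0.4, 0.6]
gripper_width: 0.007
grasp_force: 0.0
```

```bash
python3 - <<'E'
from h import *
s,f,M,r,k=look("w10.png")
print(s["position"],s["force"])
p=f["pixels"].astype(int)
for v in range(178,192,2): 
    w=np.clip((255-p[v,308:332,1])/172.,0,1); w[w<.06]=0
    w=w[6:18];print(v,p[v,312:328,1].tolist(),(w*np.arange(314,326)).sum()/w.sum())
E
```

```text
[508.34968848 -72.60348495 121.66140276] [ 0.55306224 -0.38940575  0.56139046]
178 [255, 255, 255, 255, 255, 255, 235, 134, 95, 88, 79, 157, 253, 255, 255, 255] 320.8726287262873
180 [255, 255, 255, 255, 255, 255, 235, 134, 93, 86, 83, 158, 253, 255, 255, 255] 320.8677462887989
182 [255, 255, 255, 255, 255, 255, 236, 136, 97, 91, 80, 212, 254, 255, 255, 255] 320.7111111111111
184 [255, 255, 255, 255, 255, 255, 231, 132, 108, 111, 109, 239, 254, 255, 255, 255] 320.52166666666665
186 [255, 255, 255, 255, 255, 255, 218, 98, 84, 81, 75, 222, 254, 255, 255, 255] 320.5175202156334
188 [255, 255, 255, 255, 255, 255, 215, 98, 86, 81, 75, 223, 254, 255, 255, 255] 320.5053908355795
190 [255, 255, 255, 255, 255, 255, 217, 96, 86, 80, 71, 223, 254, 255, 254, 254] 320.50808625336924
```

```bash
python3 -c "
from station import *
print(hand_in())"
```

```text
the job is handed in; nothing more can be done
None
```

I rolled the wheel until the pointer stood in line with the red mark, within about 0.2 mm in the last wrist-camera view. I then lifted the arm clear of the jig and handed the job in at about 14 s.

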